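# Open the sprung clamp case under control and put the sound clamps away

## Robot

A 7-joint arm with a two-finger parallel gripper is mounted at the origin on the work surface. World frame = base frame: x ahead of the robot, y to its left, z up, the work surface at z = 0. Lengths are in mm, angles in rad, forces in N, time in s.
With the tool pointing down it reaches from about 400 to 900 mm from the base axis. Payload 5.6 kg.
Tool frame: the origin (TCP) lies midway between the tips of the shut fingers; the grasp point (between the pads) lies 19 mm behind it; z points along the fingers, y is the line along which they close (so a half turn about z gives the same grasp; the last joint's range is limited). The gripper opens to 92 mm and grips with 3 to 60 N. Pads are 20 mm wide; open, the fingers measure 128 mm over their backs; the gripper's body (75 mm by 189 mm) begins 69 mm behind the grasp point.
Start: joints at [1.099, 0.468, -0.012, 1.603, 0.006, 1.071, -0.056], TCP at [270.218, -591.178, 214.592] pointing down, gripper open.
Joint ranges: [-2.53, 2.53], [-0.31, 2.02], [-1.57, 1.55], [0.28, 2.44], [-1.29, 4.43], [0.15, 1.84], [-2.92, 2.92]. Speed limits (rad/s): [2.57, 2.57, 3.14, 3.14, 3.14, 3.14, 3.14].

## Interface

Orientations are given as a rotation vector (axis times angle).
In Python, from cell import robot, grip, kin, viewer gives the robot as it stands. Calls block until the motion is done:
- robot.movep(position, orientation): joint-space move of the TCP to a pose.
- robot.servo_line(position, feed=150, rotation=None): straight line of the TCP; rotation=None keeps the orientation; feed is the mean speed in mm/s.
- robot.goto_joints(angles): joint-space move.
- grip(opening, newtons=None): opening from 0.0 (shut) to 1.0 (fully open); newtons is the grip in N (None keeps the last); returns when the fingers have stopped.
- robot.hold(seconds).
- kin.ik(position, orientation): joint angles nearest the present ones, or None.
- robot.observe(): the state.
- viewer.read_camera(name): name is "side" or "top" or "wrist"; returns the picture (480x640x3 uint8, red, green, blue); there is no depth.
- viewer.camera_info(name): a dict with "camera_matrix" (3x3 intrinsics, pixels), "R" (3x3) and "t" (3): a world point X has camera coordinates R X + t. Camera axes: x right, y down, z forward; pixel columns grow to the right and rows downward; lengths in mm; the calibration is good to about 2 mm. A picture is of the moment at which its call begins: read the wrist's pose just before it. camera_info takes no time and is no camera call; for the wrist camera it gives the pose at the moment of the call.
A pose or a line that the arm cannot do raises robot.IKError and nothing moves.
- robot.job_done(): hands the job in; it is judged then, once.
Trained networks look in the newest picture that a camera, given by its name, has taken for a name from the list of things; names that differ only in an ending like _2 or _b are one class to them, and where a whole thing is asked for, a point or a joint stands for the part that bears it (a point fixed in the world has none). Each returns a list of dicts, best first, with "confidence" (0 to 1); they miss things now and then, are a little off and sometimes report something else, mostly with a low value. They report only what shows in the picture. A call takes as long as a camera call. They do not tell look-alikes from the thing itself.
- viewer.silhouettes(name, camera): "mask" (480x640 bool, what is visible of it).
- viewer.pinpoint(name, camera): "at" ([x, y, z] in mm, in the coordinates of the camera as it stood for that picture, good to about 4 mm: a listed point, or the origin of a listed thing).
The state is a dict: "t": time; "joints": joint angles; "joint_velocities": joint speeds; "joint_torque": joint torques, N m; "tcp_pos": TCP position; "tcp_rot": TCP orientation; "contact_force": force on the tool from outside, world axes, zero at the start; "wrist_torque": the same for the moment, N m; "grip_width": opening from 0.0 (shut) to 1.0 (fully open); "grip_force": force on a finger pad.
Only numpy, scipy, OpenCV 4.12 (cv2) and the standard library are available. Lean on these libraries where they do the work, as an engineer would, in place of code of your own. Each camera call takes 0.05 s, during which the arm holds its last target. There are 200 camera calls.

## Task

Press the button catch of the clamp case and steady its sprung lid as it comes up, so that it never flies open, until it stands fully open. Try the spring of each of the three clamps by pinching its handles: put every clamp with a sound spring in the case, and every clamp with a tired spring in the red scrap bin. Leave the lid standing open and the other things on the bench where they are.

Things in the scene. Friction and masses are not known exactly. Their poses are not given: they have to be found in the camera images.
- case: the clamp case, fixed: a black tub 180 mm (x) by 250 mm (y) by 62 mm high, 4 mm walls, 5 mm floor, under an orange lid. Origin: centre of its underside. x points from the front (catch, button) to the back (hinge), z up. On the middle of the front wall stands a black catch housing, 60 mm wide, 64 mm high, from x = -90 to -126 mm, that carries the button
- button_top (a point): centre of the top face of the white push button, 22 mm (case x) by 46 mm (case y), at x = -111, y = 0, z = 82.5 mm in the case's frame. It goes straight down 7.5 mm against a spring and the catch (2 N to about 5 N) and frees the lid after about 3 mm, its top then still 3 mm above the lid's top face. The shut lid's front edge is 10 mm behind the button's rear edge
- case_lid (a joint): angle of the lid, rad: 0 shut, 1.65 fully open against its stop (a little past upright). A hinge spring drives it all the way open, with about 2 N at the front edge as soon as the catch lets go; left to itself it flies up at about 9 rad/s, and anything over 4 rad/s is flying open. It stays open by itself
- lid_hinge (a point): middle of the hinge axis, which runs along the case's y axis, at x = 92, z = 64 mm in the case's frame. The lid is an orange slab, 250 mm wide, 12 mm thick, its front edge 182 mm from the hinge; shut, its underside is level with the hinge axis and its top face 76 mm above the bench
- lid_edge (a point): middle of the top front edge of the lid, 182 mm from the hinge and on its top face; it moves with the lid. Below it a 40 mm wide steel keeper bar sticks out 8 mm in front of the lid, held down by the catch's hook while shut
- clamp_a_mid (a point): One of three nylon spring clamps that look the same, 126 mm long, 24 mm thick, lying flat: two black halves, orange handle grips and jaw pads, pivot axis upright, jaws shut. The point is on the long centre line, 12 mm up, 15 mm from the pivot towards the handles; x runs from handles to jaws (jaw tips 67 mm ahead, handle ends 59 mm behind), y across, z up. Its spring may be sound or tired
- clamp_b_mid (a point): As clamp_a_mid, for another clamp. The handles of all three splay: over their outsides they are 51 mm apart at 30 mm behind the point. Pinching them together there opens the jaws, until at about 28 mm over the outsides the hinge meets its stop and the clamp can be carried firmly. Its spring may be sound or tired
- clamp_c_mid (a point): As clamp_a_mid, for the third clamp. Pinched 30 mm behind the point, a sound spring pushes back on each handle with about 8 N from the start, rising to about 14 N at the stop; a tired one with only 1.5 to 3 N. Its spring may be sound or tired
- clamp_a_half: the half of clamp_a on the right (-y) seen along its x axis; origin on the pivot axis, at the clamp's underside
- clamp_b_half: the half of clamp_b on the right (-y) seen along its x axis; origin on the pivot axis, at the clamp's underside
- clamp_c_half: the half of clamp_c on the right (-y) seen along its x axis; origin on the pivot axis, at the clamp's underside
- scrap_bin: red open bin fixed to the bench, 190 mm (x) by 120 mm (y) by 55 mm high, walls and floor 3 mm. Origin: centre of its underside
- mat: thin blue mat fixed to the bench, 200 mm (x) by 300 mm (y), 3 mm thick, on which the three clamps lie side by side. Origin: centre of its underside
- crimper: crimping pliers with red handles and a dark head, 220 mm long, 50 mm wide, 24 mm high, a loose bystander, to be left where it is
- hard_drive: silver hard-disk drive, 147 by 102 by 26 mm, lying flat, a loose bystander, to be left where it is
- meter: yellow multimeter, 155 by 78 by 36 mm, lying on its back, a loose bystander, to be left where it is
- screwdriver: screwdriver lying flat, about 200 mm long, a loose bystander, to be left where it is
- tape_roll: blue ring of tape core, 68 mm across, 19 mm high, lying flat, a loose bystander, to be left where it is
- dome_camera: white surveillance camera with a dark dome, 110 mm across, 67 mm high, a loose bystander, to be left where it is
Mind the look-alikes: they are no part of the job. Leave any green look-alike of the part that bears clamp_b_mid alone.

How it is judged (in metres and radians):
On the way:
1. the lid is guided up and stands fully open (value of joint case_lid above 1.5 rad), for 0.2 s.
At the end, for the whole second after the job is handed in: The lid stands open (over 1.5 rad); every clamp whose jaws, shut by a sound spring, bite with over 4 N lies inside the case, and every clamp whose tired spring gives less lies inside the scrap bin (each clamp's middle within the walls and not above 62 mm from the bench), released and at rest (value of joint case_lid above 1.5 rad and ((contact force between clamp_a and clamp_a_half above 4 N and x of clamp_a_mid in the frame of case between -0.086 and 0.086 m and y of clamp_a_mid in the frame of case between -0.121 and 0.121 m and z of clamp_a_mid in the frame of case below 0.062 m) or (contact force between clamp_a and clamp_a_half below 4 N and x of clamp_a_mid in the frame of scrap_bin between -0.095 and 0.095 m and y of clamp_a_mid in the frame of scrap_bin between -0.06 and 0.06 m and z of clamp_a_mid in the frame of scrap_bin below 0.062 m)) and ((contact force between clamp_b and clamp_b_half above 4 N and x of clamp_b_mid in the frame of case between -0.086 and 0.086 m and y of clamp_b_mid in the frame of case between -0.121 and 0.121 m and z of clamp_b_mid in the frame of case below 0.062 m) or (contact force between clamp_b and clamp_b_half below 4 N and x of clamp_b_mid in the frame of scrap_bin between -0.095 and 0.095 m and y of clamp_b_mid in the frame of scrap_bin between -0.06 and 0.06 m and z of clamp_b_mid in the frame of scrap_bin below 0.062 m)) and ((contact force between clamp_c and clamp_c_half above 4 N and x of clamp_c_mid in the frame of case between -0.086 and 0.086 m and y of clamp_c_mid in the frame of case between -0.121 and 0.121 m and z of clamp_c_mid in the frame of case below 0.062 m) or (contact force between clamp_c and clamp_c_half below 4 N and x of clamp_c_mid in the frame of scrap_bin between -0.095 and 0.095 m and y of clamp_c_mid in the frame of scrap_bin between -0.06 and 0.06 m and z of clamp_c_mid in the frame of scrap_bin below 0.062 m)) and linear speed of each of clamp_a, clamp_b, clamp_c below 0.05 m/s); the robot touches nothing.
It fails at once if the lid flies open (turns faster than 4 rad/s) (velocity of joint case_lid above 4 rad/s).
It fails at once if one of the other things on the bench (crimper, drive, meter, screwdriver, tape, camera) is pushed more than 30 mm (distance of any of crimper, hard_drive, meter, screwdriver, tape_roll, dome_camera from where it was at the start of the episode above 0.03 m).
It also fails if it takes over 72 s, if anything falls off the work surface, if the arm or the gripper's body presses on something with over 40 N, if the wrist force passes 120 N, or if a joint passes its speed limit or range.

## Working session

There is one attempt and no reset: what is moved stays moved. The work goes in short steps, each a Python script; the robot and the scene stay as the last script left them, time stands still between calls to the robot, and variables do not carry over. Pictures are saved under pics/ and viewed, at most 10 in all, crops included, and the job is handed in when it is done.

```bash
mkdir -p pics
cat > h.py <<'E'
from cell import robot, grip, kin, viewer
import numpy as np, cv2
def snap(n,f):
    im=viewer.read_camera(n); cv2.imwrite('pics/'+f,cv2.cvtColor(im,cv2.COLOR_RGB2BGR)); return im
def pp(name,cam):
    i=viewer.camera_info(cam); R=np.array(i['R']);t=np.array(i['t']).ravel()
    return [(np.round(R.T@(np.array(d['at'])-t),1).tolist(),round(d['confidence'],2)) for d in viewer.pinpoint(name,cam)]
E
python3 - <<'E'
from h import *
for c in ('top','side'):
    snap(c,c+'0.png')
    for n in ('case','button_top','lid_edge','lid_hinge','clamp_a_mid','clamp_a_half','scrap_bin','mat'):
        print(c,n,pp(n,c))
s=robot.observe(); print(s['t'],s['tcp_rot'],s['contact_force'])
E
```

```text
top case [([558.6, 246.9, 1.0], 0.82)]
top button_top [([448.5, 230.8, 87.2], 0.58), ([316.0, -258.8, -0.3], 0.17)]
top lid_edge [([464.5, 234.8, 77.4], 0.62)]
top lid_hinge [([655.4, 242.6, 65.7], 0.91)]
top clamp_a_mid [([522.2, -240.8, 19.5], 0.93)]
top clamp_a_half [([535.9, -237.5, 1.6], 0.58)]
top scrap_bin [([612.2, -3.7, 2.1], 0.85), ([521.0, -250.1, -0.8], 0.69), ([467.3, 233.3, 78.0], 0.44)]
top mat [([523.2, -249.5, -1.8], 0.97), ([300.3, 235.6, -1.7], 0.44)]
side case [([562.6, 243.8, 0.9], 0.64), ([526.2, -247.1, 1.7], 0.52)]
side button_top [([448.1, 236.2, 82.4], 0.44), ([525.4, 491.7, -3.2], 0.4)]
side lid_edge [([471.6, 239.9, 76.1], 0.75)]
side lid_hinge [([651.5, 242.7, 61.7], 0.57)]
side clamp_a_mid [([526.8, -240.3, 14.1], 0.8)]
side clamp_a_half [([542.7, -242.6, 4.0], 0.52), ([528.0, -241.0, 16.3], 0.19)]
side scrap_bin [([610.6, -3.3, -1.6], 0.9)]
side mat [([525.7, -245.3, 2.8], 0.68), ([560.8, 246.3, 1.9], 0.56)]
0.9 [ 3.06966672e+00  6.68303240e-01 -3.76669602e-05] [-0.33407132  0.19818086  0.58387464]
```

```bash
ls
```

```text
h.py
pics
```

View pics/top0.png

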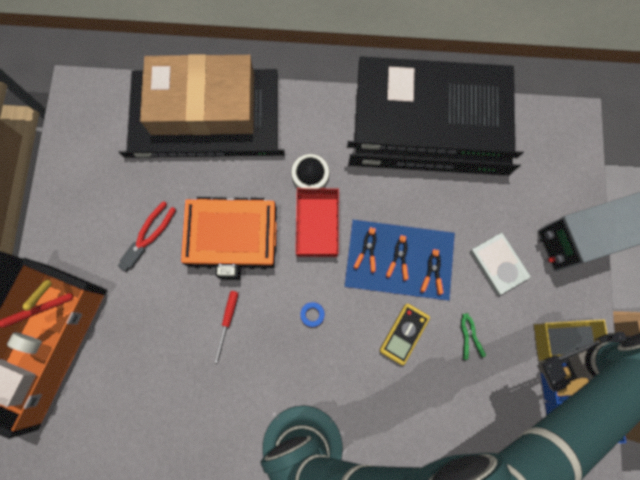

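View pics/side0.png

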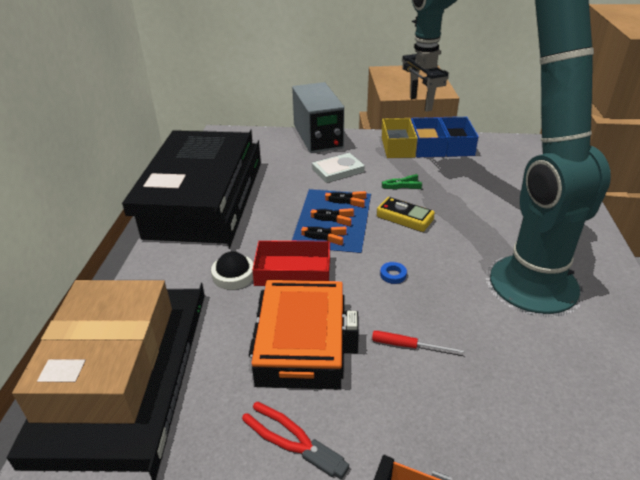

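```bash
cat >> h.py <<'E'
from scipy.spatial.transform import Rotation as Ro
def down(a):  # tool down, closing line y at world angle a
    y=np.array([np.cos(a),np.sin(a),0]); z=np.array([0,0,-1.])
    return Ro.from_matrix(np.c_[np.cross(y,z),y,z]).as_rotvec()
def best(p,a):
    c=[]
    for k in (-1,0,1):
        q=kin.ik(list(p),list(down(a+k*np.pi)))
        if q is not None: c.append((abs(np.array(q)-robot.observe()['joints']).max(),a+k*np.pi))
    return down(min(c)[1])
def ground(pts,cam,z):
    i=viewer.camera_info(cam);K=np.array(i['camera_matrix']);R=np.array(i['R']);t=np.array(i['t']).ravel()
    d=np.c_[pts,np.ones(len(pts))]@np.linalg.inv(K).T@R; c=-R.T@t
    return c+d*((z-c[2])/d[:,2])[:,None]
E
python3 - <<'E'
from h import *
a=0.03
p=[475,242,230]
robot.movep(p,list(best(p,a)))
snap('wrist','w1.png')
for n in ('case','button_top','lid_edge','lid_hinge'): print(n,pp(n,'wrist'))
# top: clamps
viewer.read_camera('top')
for n in ('clamp_a_mid',):
    for d in viewer.silhouettes(n,'top'):
        ys,xs=np.nonzero(d['mask']); print(round(d['confidence'],2),len(xs),ground([[xs.mean(),ys.mean()]],'top',12).round(1))
s=robot.observe(); print(s['t'],s['contact_force'],s['joints'],s['tcp_pos'])
E
```

```text
case [([562.8, 243.1, 2.5], 0.8)]
button_top [([447.2, 236.2, 79.8], 0.93)]
lid_edge [([467.6, 234.4, 74.9], 0.98)]
lid_hinge [([649.6, 244.7, 62.0], 0.94), ([301.1, 234.1, -2.5], 0.26)]
0.69 448 [[ 522.2 -240.8   12. ]]
4.2583 [ 1.01868107 -0.53582593  0.01159597] [ 0.30833969  0.48938047 -1.09042167  1.82412127  0.48043355  1.12463645
 -0.92053052] [475.07258349 241.89706747 229.99895973]
```

View pics/w1.png

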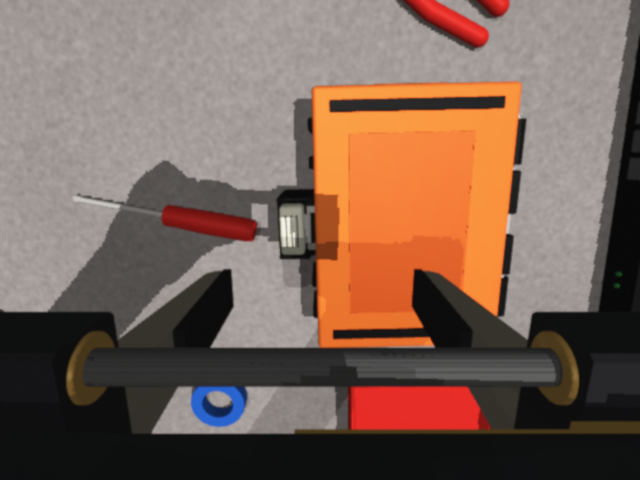

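Run:
```python
from h import *
im=cv2.imread('pics/w1.png'); hsv=cv2.cvtColor(im,cv2.COLOR_BGR2HSV)
m=cv2.inRange(hsv,(5,140,90),(20,255,255)); 
f=[];b=[]
for r in range(110,300,4):
    x=np.nonzero(m[r,290:540])[0]
    if len(x)>60: f.append((290+x[0]-.5,r)); b.append((290+x[-1]+.5,r))
import collections
F=ground(np.array(f),'wrist',76); B=ground(np.array(b),'wrist',76)
for n,P in(('front',F),('back',B)):
    c=np.polyfit(P[:,1],P[:,0],1); res=P[:,0]-np.polyval(c,P[:,1]); k=abs(res)<3
    c=np.polyfit(P[k,1],P[k,0],1); print(n,'yaw',-np.arctan(c[0]),'x at y=240',np.polyval(c,240),k.sum(),len(k))
# lid corners, side edges
col=[(np.nonzero(m[60:120,x])[0][0]+59.5) for x in range(330,510,6)]
S=ground(np.c_[np.arange(330,510,6),col],'wrist',76); c=np.polyfit(S[:,0],S[:,1],1); print('left side yaw',np.arctan(c[0]),'y at 558',np.polyval(c,558))
for yaw in (.035,):
  Rz=np.array([[np.cos(yaw),-np.sin(yaw)],[np.sin(yaw),np.cos(yaw)]])
  C=np.array([560.5,242.]);H=C+Rz@[92,0]
  for th in np.linspace(0,1.65,6):
    s=160; cx=-s*np.cos(th)+12*np.sin(th)-18
    p=[*(C+Rz@[92+cx,0]),64+s*np.sin(th)+12*np.cos(th)]
    q=kin.ik(p,list(best(p,yaw))); print(np.round(p,0),None if q is None else np.round(q,2))
```

```text
front yaw 0.05186642894076183 x at y=240 468.4235941139244 48 48
back yaw 0.05281714300164911 x at y=240 647.0989963367864 48 48
left side yaw 0.05069186976928679 y at 558 366.5573336229354
[475. 239.  76.] [ 0.16  0.67 -0.9   1.95  0.7   0.87 -1.08]
[487. 239. 127.] [ 0.21  0.62 -0.97  1.9   0.62  0.96 -1.01]
[515. 240. 172.] [ 0.24  0.61 -1.    1.8   0.58  1.06 -0.94]
[557. 242. 204.] [ 0.23  0.63 -1.    1.68  0.57  1.16 -0.88]
[606. 244. 222.] [ 0.2   0.68 -0.98  1.54  0.59  1.24 -0.84]
[659. 245. 223.] [ 0.16  0.76 -0.95  1.4   0.62  1.29 -0.79]
```

```bash
cat >> h.py <<'E'
YAW=.052; C=np.array([559.5,242.]); Rz=np.array([[np.cos(YAW),-np.sin(YAW)],[np.sin(YAW),np.cos(YAW)]])
def cw(x,y,z): return [*(C+Rz@[x,y]),z]
E
python3 - <<'E'
from h import *
print(grip(0.39,10), robot.observe()['grip_width'])
p=cw(-86,0,90); robot.movep(p,list(best(p,YAW)))
f0=robot.observe()['contact_force'].copy(); print(f0)
for z in np.arange(85,76.9,-1):
    robot.servo_line(cw(-86,0,z),feed=25)
    s=robot.observe(); print(round(s['tcp_pos'][2],1),(s['contact_force']-f0).round(1),s['wrist_torque'].round(2))
robot.hold(.2); s=robot.observe(); print(s['t'],(s['contact_force']-f0).round(1))
snap('wrist','w2.png')
for n in ('lid_edge','button_top'): print(n,pp(n,'wrist'))
E
```

```text
False 0.3921200770670578
[ 0.9081907  -0.596732    0.99902499]
85.8 [-0.7  0.9 -1.3] [-0.06 -0.09 -0.05]
84.1 [-0.5  0.3 -1.3] [-0.02 -0.08  0.02]
83.0 [-1.1 -0.1 -1.1] [-0.05 -0.19  0.02]
82.1 [-1.7 -0.4  1.1] [-0.09 -0.01  0.  ]
80.9 [ 0.2  0.9 -0.7] [-0.05 -0.12 -0.03]
80.2 [-2.5 -0.2  3. ] [-0.21  0.11  0.02]
79.2 [-1.3  0.5  4.4] [-0.17  0.15  0.08]
78.3 [-1.6 -0.7  5.2] [-0.2   0.16  0.01]
77.3 [-0.6 -0.3  5.5] [-0.27  0.22  0.03]
8.3583 [-2.3  0.1  5.4]
lid_edge [([463.6, 237.3, 75.9], 0.88)]
button_top [([450.2, 236.7, 73.2], 0.82)]
```

View pics/w2.png

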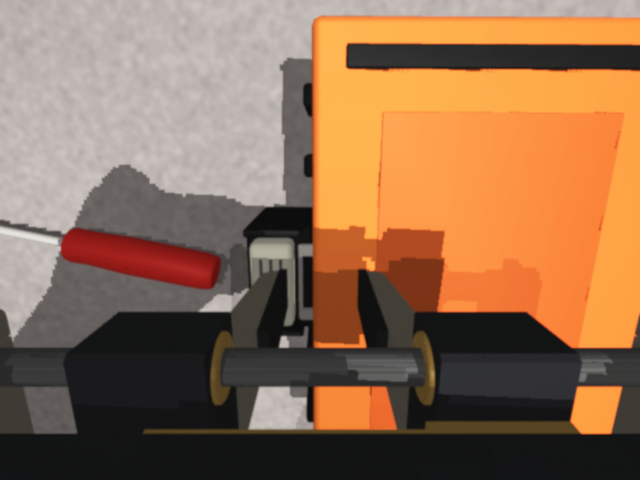

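Run:
```python
from h import *
f0=np.array([.9,-.6,0.])
def P(th,dx=0):
    s=160; return cw(92-s*np.cos(th)+12*np.sin(th)-18+dx,0,64+s*np.sin(th)+12*np.cos(th))
for th in (.05,.1,.2,.35,.5):
    robot.servo_line(P(th),feed=60)
    s=robot.observe(); print(th,s['tcp_pos'].round(0),(s['contact_force']-f0).round(1),s['wrist_torque'].round(2))
print(s['t'])
snap('side','s2.png')
print(pp('lid_edge','side'))
```

```text
0.05 [475. 238.  84.] [-0.5  1.2  1.5] [ 0.21 -0.17  0.02]
0.1 [476. 238.  92.] [-0.6  1.9  1.7] [ 0.09 -0.18  0.02]
0.2 [480. 238. 108.] [0.1 0.9 0.8] [ 0.11 -0.26  0.  ]
0.35 [488. 238. 130.] [0.1 0.2 0.8] [ 0.08 -0.43  0.04]
0.5 [499. 239. 151.] [0.3 1.4 0.1] [ 0.08 -0.37 -0.05]
10.575
[([497.5, 239.9, 156.9], 0.91)]
```

```bash
python3 -c "
import cv2;i=cv2.imread('pics/s2.png')[180:420,180:500];cv2.imwrite('pics/s2c.png',cv2.resize(i,None,fx=2,fy=2))"
```

```text
(no output)
```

View pics/s2c.png

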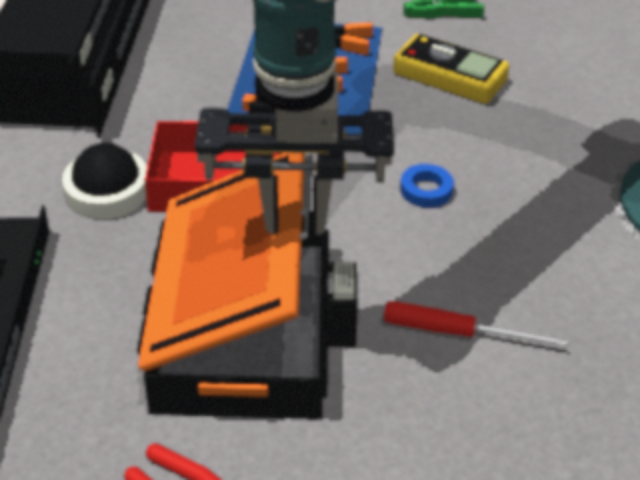

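Run:
```python
from h import *
f0=np.array([.9,-.6,0.])
def P(th,dx=0):
    s=160; return cw(92-s*np.cos(th)+12*np.sin(th)-18+dx,0,64+s*np.sin(th)+12*np.cos(th))
for th,dx in ((.7,0),(.9,0),(1.1,0),(1.3,0),(1.45,1),(1.55,3),(1.65,6)):
    robot.servo_line(P(th,dx),feed=70)
    s=robot.observe(); print(th,s['tcp_pos'].round(0),(s['contact_force']-f0).round(1))
q=np.array(P(1.65,4)); robot.servo_line(list(q),feed=40)
q[2]+=70; robot.servo_line(list(q),feed=150)
p=[420,-235,240]; robot.movep(p,list(best(p,np.pi/2)))
print(robot.observe()['t'])
snap('side','s3.png'); print('lid edge',pp('lid_edge','side'))
snap('wrist','w3.png'); 
for n in ('clamp_a_mid','clamp_a_half'): print(pp(n,'wrist'))
print([ (d['confidence'],d['mask'].sum()) for d in viewer.silhouettes('clamp_a_half','wrist')])
```

```text
0.7 [519. 240. 176.] [0.2 0.7 0.6]
0.9 [543. 241. 197.] [-0.4  0.3  0.1]
1.1 [571. 243. 212.] [-1.1  0.5 -0.2]
1.3 [602. 244. 221.] [-0.8 -0.1 -0.1]
1.45 [627. 246. 224.] [-0.   1.1  0.2]
1.55 [645. 246. 224.] [-1.   0.5  0.6]
1.65 [664. 248. 222.] [-0.2  1.2 -1.5]
17.275
lid edge [([677.1, 248.8, 240.9], 0.77)]
[([525.8, -240.0, 15.2], 0.79)]
[]
[(0.9, np.int64(1455)), (0.26, np.int64(3727))]
```

View pics/s3.png

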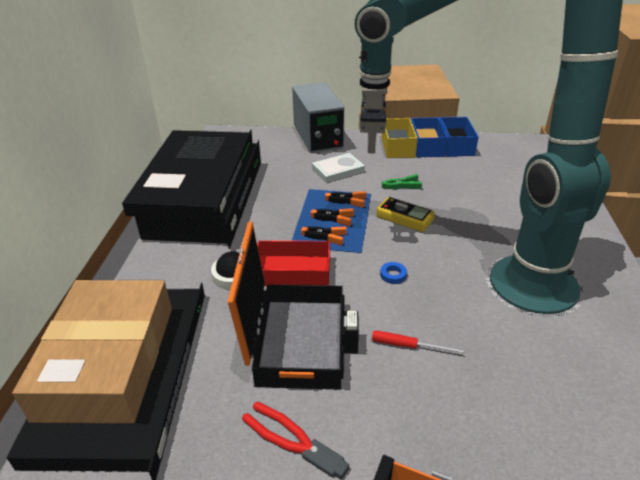

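View pics/w3.png

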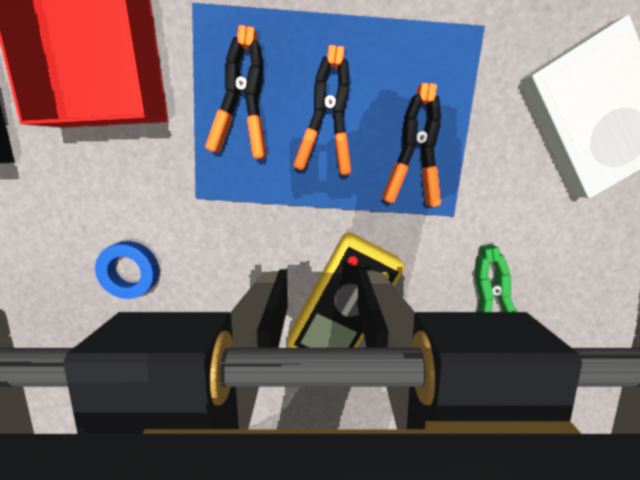

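```bash
cat >> h.py <<'E'
def clamps(f='pics/w3.png',z=18):
    im=cv2.imread(f)[:230]; hsv=cv2.cvtColor(im,cv2.COLOR_BGR2HSV)
    m=cv2.inRange(hsv,(5,140,90),(22,255,255)); m[:,:190]=0
    n,l,st,ce=cv2.connectedComponentsWithStats(m)
    blobs=ground(np.array([ce[i] for i in range(1,n) if st[i,4]>60]),'wrist',z)
    piv=ground(np.array([(240.5,83),(330,101.5),(422,137)]),'wrist',27)
    out=[]
    for p in piv:
        b=blobs[np.linalg.norm(blobs[:,:2]-p[:2],axis=1)<80]; j=b[b[:,0]>p[0]].mean(0); h=b[b[:,0]<p[0]]
        ax=(j-h.mean(0))[:2]; L=np.linalg.norm(ax); ax/=L
        out.append((p[:2],ax,L,len(h),(h[:,1].max()-h[:,1].min())))
    return out
E
python3 - <<'E'
from h import *
import json
o=[]
for p,ax,L,n,w in clamps():
    g=p-45*ax; o.append([*g,np.arctan2(ax[1],ax[0])]); print(p.round(1),'yaw',round(o[-1][2],3),'L',L.round(1),n,w.round(1),'mid',(p-15*ax).round(1),'grasp',g.round(1))
json.dump(o,open('cl.json','w'))
E
```

```text
[ 553.2 -153.5] yaw -0.145 L 93.5 2 39.3 mid [ 538.4 -151.4] grasp [ 508.7 -147. ]
[ 536.  -242.9] yaw -0.117 L 93.4 2 39.8 mid [ 521.1 -241.2] grasp [ 491.3 -237.7]
[ 501.6 -338.2] yaw -0.091 L 93.6 2 39.7 mid [ 486.7 -336.8] grasp [ 456.8 -334.1]
```

```bash
cat >> h.py <<'E'
import json
def take(i):
    x,y,a=json.load(open('cl.json'))[i]
    grip(0.67,5); r=best([x,y,110],a+np.pi/2)
    robot.movep([x,y,110],list(r)); robot.servo_line([x,y,8],feed=120)
    grip(0.0,5); w=robot.observe()['grip_width']*92; gf=robot.observe()['grip_force']
    grip(0.0,30); s=robot.observe(); w2=s['grip_width']*92
    robot.servo_line([x,y,125],feed=150)
    s=robot.observe(); print('clamp',i,'test width',round(w,1),gf,'firm',round(w2,1),'lifted',round(s['grip_width']*92,1),s['contact_force'].round(1),'t',s['t'])
    return w
def put(p,a,z):
    r=best([p[0],p[1],125],a+np.pi/2); robot.movep([p[0],p[1],125],list(r))
    robot.servo_line([p[0],p[1],z],feed=110); grip(0.61,10); robot.servo_line([p[0],p[1],125],feed=150)
    print('put t',robot.observe()['t'])
E
python3 - <<'E'
from h import *
take(0)
E
```

```text
clamp 0 test width 28.2 4.831431141647045 firm 26.3 lifted 26.3 [ 0.7  0.  -1. ] t 21.625
```

Run:
```python
from h import *
put((578,0),0.0,11)
w=take(1)
if w>42: put(cw(-32,-66,0)[:2],YAW,13)
```

```text
put t 25.0083
clamp 1 test width 55.8 4.874122501350939 firm 26.6 lifted 27.1 [-0.8 -0.  -0.8] t 28.8917
put t 33.0333
```

Run:
```python
from h import *
w=take(2)
if w>42: put(cw(-32,62,0)[:2],YAW,13)
elif w<32: put((578,-10),0.0,40)
p=[430,-100,260]; robot.movep(p,list(best(p,np.pi/2)))
for c in('top','side'):
    snap(c,c+'9.png'); print(pp('clamp_a_mid',c),pp('lid_edge',c))
a=cv2.imread('pics/top9.png')[150:300,160:480]; b=cv2.imread('pics/side9.png')[180:420,200:400]
cv2.imwrite('pics/f9.png',np.hstack([cv2.resize(a,(500,234)),np.pad(cv2.resize(b,(195,234)),((0,0),(0,0),(0,0)))]))
cv2.imwrite('pics/f9.png',np.vstack([cv2.resize(a,(640,300)),np.hstack([cv2.resize(b,(250,300)),np.zeros((300,390,3),np.uint8)])]))
```

```text
clamp 2 test width 55.4 4.877027934417129 firm 26.8 lifted 26.7 [ 0.4 -0.6 -1.3] t 37.8
put t 43.075
[([560.5, 174.4, 22.3], 0.74)] [([675.2, 243.3, 247.2], 0.64)]
[([561.5, 176.6, 16.0], 0.82)] [([675.5, 249.3, 243.1], 0.87)]
```

View pics/f9.png

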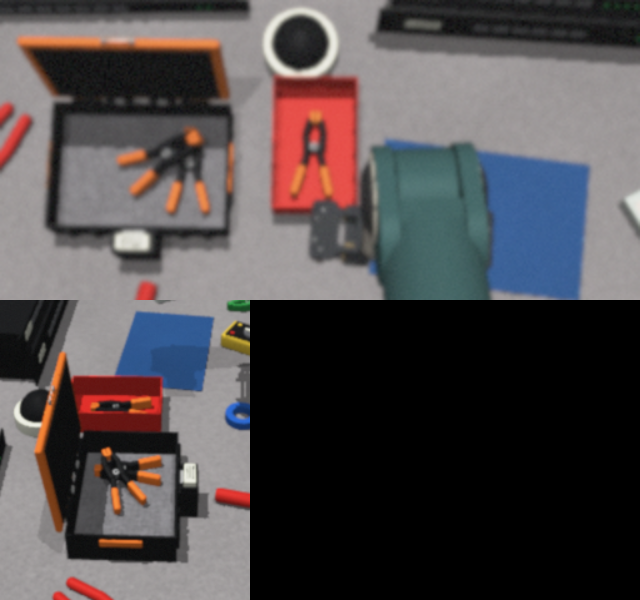

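Run:
```python
from h import *
p=[455,205,190]; robot.movep(p,list(best(p,np.pi/2)))
im=snap('wrist','w10.png'); print(pp('clamp_a_mid','wrist'),robot.observe()['t'])
cv2.imwrite('pics/w10c.png',cv2.resize(cv2.imread('pics/w10.png')[0:330],(800,412)))
```

```text
[([560.5, 175.7, 16.3], 0.66), ([305.2, 232.9, -1.4], 0.43), ([572.3, 210.5, 34.2], 0.42)] 46.275
```

View pics/w10c.png

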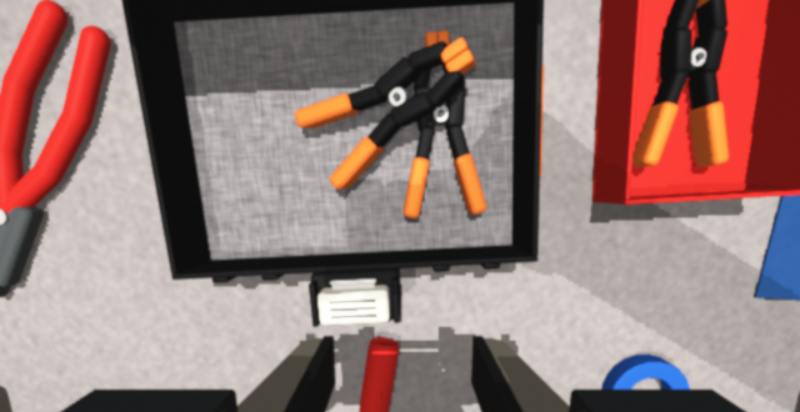

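Run:
```python
from h import *
print(robot.job_done())
```

```text
the job is handed in; nothing more can be done
None
```

The job is handed in at about 46 s of the 72 s allowed, result not reported: the lid was guided up and stands open, two sound clamps are in the case (the second came to rest on top of the first, jaws shut), and the tired clamp is in the red scrap bin.

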